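Get the salt out from behind the spices

TASK

The little salt shaker is hemmed in on the wooden spice board: stand the pepper mill, the glass jar and the square tin out of the way in the metal tray, and once all three are there take the salt shaker and stand it in the middle of the round wooden trivet. Only after that, put the other three back on the board, each exactly where it stood at the start. Set every one down upright, never dropping or toppling it, and leave the mug, the green drinking glass and the bowl where they are.

Things in the scene. Friction and masses are not known exactly. Their poses are not given: they have to be found in the camera images.
- mill: Pepper mill of dark turned wood with a small brass knob on top, standing on the spice board, 134 mm high. Origin: centre of its underside, z up. Foot 52 mm across, waist 38 mm across at 50 to 66 mm up, round head 46 mm across with straight sides from 86 to 118 mm up (grip there). About 0.2 kg.
- jar: Round glass storage jar with yellow contents and a plain aluminium lid, standing on the spice board, 125 mm high. Origin: centre of its underside, z up. Glass 52 mm across up to 96 mm, lid 54 mm across from there to the top (grip the lid). About 0.3 kg.
- tin: Square tin with white sides and a grey lid, standing on the spice board, 125 mm high. Origin: centre of its underside, z up, x and y square to its sides. Body 45 x 45 mm up to 94 mm, lid 48 x 48 mm from there to the top (grip the lid across any two facing sides). About 0.25 kg.
- salt: Small round salt shaker, white ceramic with a domed steel top, 42 mm across and 52 mm high, sides straight up to 44 mm; it stands among the three taller things on the spice board, at the back (the board's +x side). Origin: centre of its underside, z up. About 0.12 kg.
- spice_board: Light wooden board, fixed, 160 (x) x 200 (y) x 18 mm, with a rail on its +x edge 12 mm above the top. Origin: centre of the underside. Flush dark pads mark the places, x, y mm: (-32, 0), (15, 62), (15, -62), each 60 across, where mill, jar and tin start, one on each in any order; (30, 0), 48 across, the salt. All start within 5 mm of pad centre, the tin nearly square to the board.
- tray: Shallow open steel tray fixed on the worktop, 170 (x) x 210 (y) mm outside, rim 18 mm high, walls and floor 4 mm thick. Origin: centre of its underside; its inner floor is 4 mm above the worktop. Empty at the start; room for the three tall things side by side, anywhere in it.
- trivet: Round trivet of brown wood fixed on the worktop, 100 mm across and 12 mm thick. Origin: centre of its underside; its flat top is 12 mm above the worktop.
- mug: Bystander: blue mug, 76 mm across, 85 mm high, beyond the work on the far side of the worktop. Origin: centre of its underside.
- tumbler: Bystander: green drinking glass, 68 mm across, 95 mm high, beyond the work on the far side of the worktop. Origin: centre of its underside.
- bowl: Bystander: white bowl, 120 mm across, 50 mm high, beyond the work on the far side of the worktop. Origin: centre of its underside.
Things that resemble listed ones, but are neither listed nor needed, are in the scene too. Of the things that look like the mill, the smaller one is meant. Several things have the shape of the salt; the one meant has the colours described above.

How it is judged:
By the outcome, as a careful person would: the job done as asked, in the order asked, and still so for the second after the job is handed in, with the robot touching nothing.
It also fails if it takes over 150 s, if anything falls off the work surface, if the arm or the gripper's body presses on something with over 40 N, if the wrist force passes 120 N, or if a joint passes its speed limit or range.

ROBOT

A 6-joint arm with a two-finger parallel gripper is mounted at the origin on the work surface. World frame = base frame: x ahead of the robot, y to its left, z up, the work surface at z = 0. Lengths are in m, angles in degrees, forces in N, time in s.
With the tool pointing down it reaches from about 0.325 to 0.85 m from the base axis. Payload 15.5 kg.
Tool frame: the origin (TCP) lies midway between the tips of the shut fingers; the grasp point (between the pads) lies 19 mm behind it; z points along the fingers, y is the line along which they close (so a half turn about z gives the same grasp; the last joint's range is limited). The gripper opens to 91 mm and grips with 3 to 60 N. Pads are 32 mm wide; open, the fingers measure 118 mm over their backs; the gripper's body (76 mm by 178 mm) begins 60 mm behind the grasp point.
Start: joints at [69.815, 28.281, 77.091, -0, 74.628, -5.472], TCP at [0.159, 0.605, 0.214] pointing down, gripper open.
Joint ranges: [-166.48, 166.48], [-47.26, 123.95], [12.59, 153.08], [-70.14, 250.14], [6.76, 159.57], [-176.63, 176.63]. Speed limits (degrees/s): [108.29, 108.29, 147.25, 172.46, 172.46, 172.46].

INTERFACE

Orientations are given as a 3x3 rotation matrix whose columns are the frame's x, y, z axes.
In Python, from bench import ctrl gives the robot as it stands. The module is installed in compiled form; this text tells all that it offers. Calls block until the motion is done:
- ctrl.goto(position, orientation): joint-space move of the TCP to a pose.
- ctrl.move_l(position, vel=0.15, ori=None, contact_N=None): straight line of the TCP; ori=None keeps the orientation; vel is the mean speed in m/s. With contact_N (N) it stops when the force on the tool has changed by that much, and returns True; else False.
- ctrl.movej(angles): joint-space move.
- ctrl.command_gripper(opening): opening from 0.0 (shut) to 1.0 (fully open); the grip force is fixed at half the most; returns when the fingers have stopped.
- ctrl.sleep(seconds).
- ctrl.ik(position, orientation): joint angles nearest the present ones, or None.
- ctrl.read_camera(name): name is "scene" or "top"; returns the picture (480x640x3 uint8, blue, green, red); there is no depth.
- ctrl.camera_params(name): a dict with "fx", "fy", "cx", "cy" (pixels), "pose" (4x4, takes a point from camera to world coordinates). Camera axes: x right, y up, looking along -z (the intrinsics and any distortion apply to the point x, -y, -z); pixel columns grow to the right and rows downward; lengths in m; the calibration is good to about 2 mm. A picture is of the moment at which its call begins. camera_params takes no time and is no camera call.
A pose or a line that the arm cannot do raises ctrl.MotionError and nothing moves.
- ctrl.sign_off(): hands the job in; it is judged then, once.
Readings, each from a call of its own:
- ctrl.current_t(): time.
- ctrl.current_q(): joint angles.
- ctrl.current_dq(): joint speeds.
- ctrl.current_effort(): joint torques, N m.
- ctrl.current_tool_pos(): TCP position.
- ctrl.current_eef_rot(): TCP orientation.
- ctrl.current_contact_force(): force on the tool from outside, world axes, zero at the start.
- ctrl.current_wrist_torque(): the same for the moment, N m.
- ctrl.current_grip_width(): opening from 0.0 (shut) to 1.0 (fully open).
- ctrl.current_grasp_force(): force on a finger pad.
Only numpy, scipy, OpenCV 4.12 (cv2) and the standard library are available. Lean on these libraries where they do the work, as an engineer would, in place of code of your own. Each camera call takes 0.05 s, during which the arm holds its last target. There are 200 camera calls.

## Working session

There is one attempt and no reset: what is moved stays moved. The work goes in short steps, each a Python script; the robot and the scene stay as the last script left them, time stands still between calls to the robot, and variables do not carry over. Pictures are saved under pics/ and viewed, at most 14 in all, crops included, and the job is handed in when it is done.

```bash
mkdir -p pics
python3 - <<'E'
from bench import ctrl
import cv2,numpy as np
np.set_printoptions(precision=4,suppress=True)
for n in("scene","top"):
    cv2.imwrite(f"pics/{n}0.png",ctrl.read_camera(n)); p=ctrl.camera_params(n); print(n,p)
E
```

```text
scene {'fx': 514.1408137217705, 'fy': 514.1408137217705, 'cx': 317.5584486199256, 'cy': 241.990418727421, 'pose': array([[-0.7254, -0.5226,  0.448 ,  1.0602],
       [ 0.6883, -0.5534,  0.469 ,  0.5339],
       [ 0.0028,  0.6486,  0.7612,  0.8736],
       [ 0.    ,  0.    ,  0.    ,  1.    ]])}
top {'fx': 450.0449181333583, 'fy': 450.0449181333583, 'cx': 319.336281327306, 'cy': 234.28548318485662, 'pose': array([[ 0.0284,  0.9863, -0.1625,  0.4498],
       [-0.9995,  0.0298,  0.0058,  0.0099],
       [ 0.0106,  0.1622,  0.9867,  0.8287],
       [ 0.    ,  0.    ,  0.    ,  1.    ]])}
```

View pics/scene0.png

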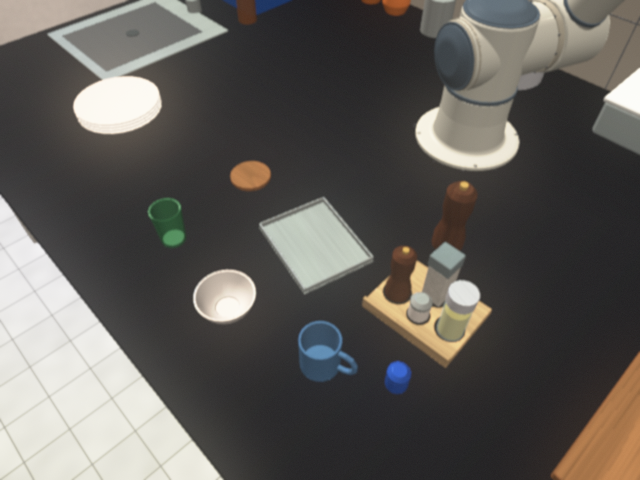

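View pics/top0.png

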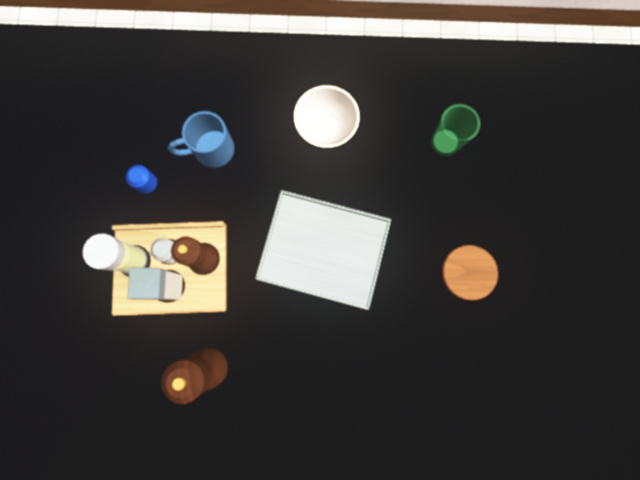

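The scene is clear. In the top view the board spans about (112..227, 222..315), with the jar lid at (102,252), the tin at (150,284), the small mill knob at (183,250) and the salt at (165,250). The large decoy mill is at (180,383), the tray at (324,250) and the trivet at (470,272). Next I'll measure them.

```bash
cat > h.py <<'E'
import cv2,numpy as np
from bench import ctrl
np.set_printoptions(precision=4,suppress=True)
P={n:ctrl.camera_params(n) for n in("scene","top")}
def ray(n,px):
    p=P[n]; d=np.array([(px[0]-p['cx'])/p['fx'],-(px[1]-p['cy'])/p['fy'],-1]); return p['pose'][:3,3],p['pose'][:3,:3]@d
def onz(n,px,z):
    o,d=ray(n,px); return o+d*(z-o[2])/d[2]
def tri(a,b):
    o1,d1=ray("scene",a);o2,d2=ray("top",b)
    s=np.linalg.lstsq(np.c_[d1,-d2],o2-o1,rcond=None)[0]
    p,q=o1+s[0]*d1,o2+s[1]*d2; return (p+q)/2,np.linalg.norm(p-q)
def proj(n,X):
    p=P[n]; c=np.linalg.inv(p['pose'])@np.r_[X,1]; return np.array([p['cx']-p['fx']*c[0]/c[2],p['cy']+p['fy']*c[1]/c[2]])
def blobs(im,lo,hi,amin=30,box=None):
    m=cv2.inRange(cv2.cvtColor(im,cv2.COLOR_BGR2HSV),lo,hi)
    if box: k=np.zeros_like(m);x0,y0,x1,y1=box;k[y0:y1,x0:x1]=255;m&=k
    cs=cv2.findContours(m,cv2.RETR_EXTERNAL,cv2.CHAIN_APPROX_NONE)[0]
    return sorted([c for c in cs if cv2.contourArea(c)>=amin],key=cv2.contourArea,reverse=True)
E
python3 - <<'E'
from h import *
t=cv2.imread("pics/top0.png");s=cv2.imread("pics/scene0.png")
H=cv2.cvtColor(t,cv2.COLOR_BGR2HSV)
for x,y in[(102,252),(130,258),(147,284),(174,287),(183,250),(205,260),(163,251),(180,383),(210,300),(324,250),(470,272),(120,300)]:print((x,y),H[y,x])
a=cv2.resize(t[205:415,70:290],None,fx=3.6,fy=2.85*1,interpolation=cv2.INTER_CUBIC)
a=cv2.resize(t[210:330,80:240],None,fx=5,fy=5,interpolation=cv2.INTER_CUBIC);cv2.imwrite("pics/ct.png",a)
b=cv2.resize(s[170:370,340:500],None,fx=3,fy=3,interpolation=cv2.INTER_CUBIC);cv2.imwrite("pics/cs.png",b)
for nm,lo,hi in[("tray",(0,0,110),(180,60,255)),("trivet",(5,120,90),(20,255,255)),("brass",(18,120,120),(32,255,255))]:
  for n,im in(("top",t),("scene",s)):
    for c in blobs(im,lo,hi,4)[:9]:
      (x,y),wh,an=cv2.minAreaRect(c);print(nm,n,np.round([x,y,*wh,an,cv2.contourArea(c)],1))
E
```

```text
(102, 252) [ 90   1 250]
(130, 258) [ 28  62 238]
(147, 284) [ 87  22 212]
(174, 287) [ 21  29 235]
(183, 250) [ 25 120 250]
(205, 260) [ 10 150 114]
(163, 251) [ 60   4 236]
(180, 383) [ 25 121 250]
(210, 300) [ 25  68 252]
(324, 250) [ 75   6 238]
(470, 272) [ 14 147 206]
(120, 300) [ 23  79 249]
tray top [  319.5    25.1   639.9    18.5     1.9 11131. ]
tray top [  323.5   249.2   118.2    94.4    14.9 10801. ]
tray top [ 326.   116.    62.    66.    90.  3283.5]
tray top [ 151.8  272.8   61.9   52.4    2.6 1632.5]
tray top [ 492.     4.5    9.   294.    90.  1379.5]
tray top [ 105.3  251.1   39.8   46.1   63.4 1250. ]
tray top [162.5 250.5  25.   23.   90.  432. ]
tray scene [  111.5   336.5   223.    285.      0.  31731.5]
tray scene [  146.9    61.3   121.3   172.7    70.3 12108.5]
tray scene [  532.     50.5   101.    202.     90.  11572. ]
tray scene [ 315.8  241.3   94.7   78.    55.8 6031. ]
tray scene [ 467.9  131.1  105.3   76.7   12.  5740.5]
tray scene [  63.    22.5   45.   126.    90.  2850.5]
tray scene [ 616.    83.5  115.    46.    90.  2670.5]
tray scene [ 224.5  296.    54.    63.    90.  2634. ]
tray scene [ 441.   291.3   52.7   75.6   79.2 2149. ]
trivet top [ 319.7    7.3  639.5   15.1    1.9 6764.5]
trivet top [ 470.5  272.5   55.    55.    90.  2383.5]
trivet top [ 194.8  374.5   39.4   65.2   56.3 1611. ]
trivet top [ 194.9  253.5   46.2   28.1   18.4 1022. ]
trivet scene [ 595.   415.5   88.   127.    -0.  5859.5]
trivet scene [250.  175.5  29.   40.   90.  890.5]
trivet scene [459.7 190.2  16.2  25.6  68.2 312. ]
trivet scene [396.    7.5  15.   28.   90.  304. ]
trivet scene [402.5 253.5  14.8  21.   63.4 227. ]
trivet scene [370.5   1.5   3.   17.   90.   38. ]
brass top [178.5 383.5  11.3  12.7  45.  110. ]
brass top [182. 249.   8.   8.  90.  51.]
brass scene [464.  184.9   7.9   7.6  71.6  45.5]
brass scene [406. 250.   6.   6.  90.  30.]
```

View pics/ct.png

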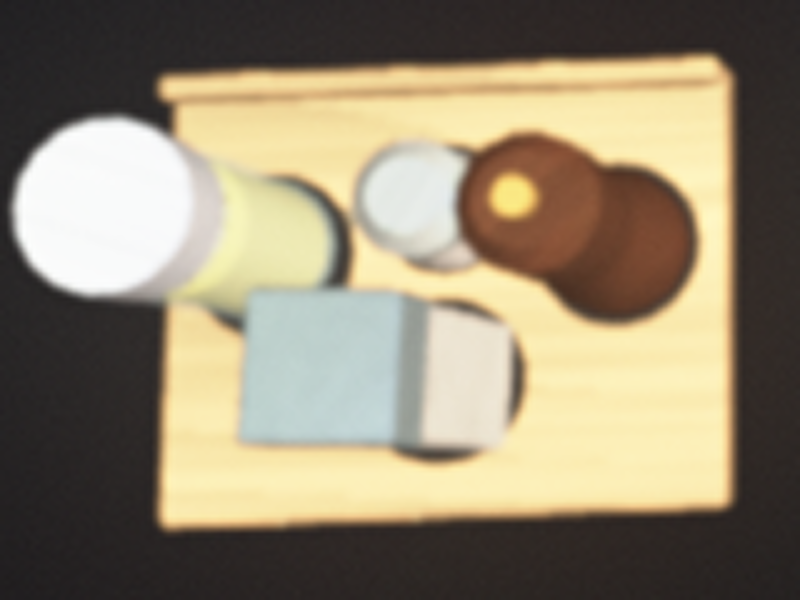

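View pics/cs.png

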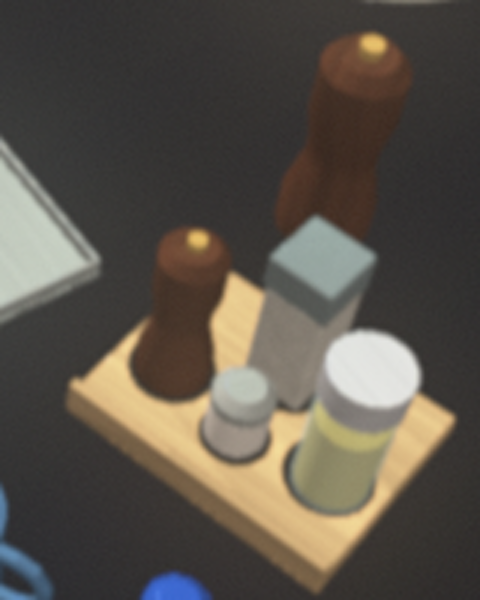

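Crops: in the top crop (×5) the jar lid centre is at (102,207), the tin lid corners are (250,290), (405,292), (392,445) and (240,442), the mill knob is at (512,196), and the salt sits at about (405,200), partly hidden. In the scene crop (×3) the jar lid is at (374,369), the tin corners are (316,215), (377,258), (330,300) and (268,260), and the mill knob is at (198,239).

```bash
cat > m.py <<'E'
from h import *
T=lambda u,v:((u+.5)/5-.5+80,(v+.5)/5-.5+210)
S=lambda u,v:((u+.5)/3-.5+340,(v+.5)/3-.5+170)
print("jar",tri(S(374,369),T(102,207)),onz("top",T(102,207),.143),onz("scene",S(374,369),.143))
tc=[T(250,290),T(405,292),T(392,445),T(240,442)];sc=[S(330,300),S(268,260),S(316,215),S(377,258)]
c=np.array([onz("top",p,.143) for p in tc]);d=np.array([onz("scene",p,.143) for p in sc])
for q in(c,d): print("tin",q.mean(0),[np.linalg.norm(q[i]-q[i-1]).round(4) for i in range(4)],[np.degrees(np.arctan2(*(q[i]-q[i-1])[1::-1])).round(1) for i in range(4)])
print("tin order check",c,d)
print("mill",tri(S(198,239),T(512,196)),onz("top",T(512,196),.152),onz("scene",S(198,239),.152))
print("bigmill",tri((464,184.9),(178.5,383.5)))
b=np.array([onz("top",T(*p),.018) for p in[(160,528),(733,507),(175,103)]]);print("board fl,fr,~bl",b,"yaw",np.degrees(np.arctan2(*(b[0]-b[1])[:2]))) 
s=cv2.imread("pics/scene0.png");t=cv2.imread("pics/top0.png")
for n,px in(("top",(470.5,272.5)),("scene",(250,175.5))):print("trivet",onz(n,px,.012))
# tray rim outer corners
for n,im,box in(("top",t,(240,170,410,330)),("scene",s,(240,180,385,300))):
    k=blobs(im,(0,0,60),(180,90,255),500,box)[0]
    q=cv2.approxPolyDP(k,8,True)[:,0];print("tray",n,q.tolist(),[onz(n,p,.018)[:2].round(4).tolist() for p in q])
E
python3 m.py
```

```text
jar (array([0.5262, 0.3403, 0.1434]), np.float64(0.00159035325521233)) [0.5268 0.3399 0.143 ] [0.5253 0.3408 0.143 ]
tin [0.4802 0.2686 0.143 ] [np.float64(0.0457), np.float64(0.0469), np.float64(0.0461), np.float64(0.0456)] [np.float64(1.8), np.float64(-89.1), np.float64(-179.9), np.float64(90.5)]
tin [0.4804 0.2701 0.143 ] [np.float64(0.0468), np.float64(0.0447), np.float64(0.0503), np.float64(0.0467)] [np.float64(-0.1), np.float64(-86.5), np.float64(-177.6), np.float64(89.1)]
tin order check [[0.5028 0.2924 0.143 ]
 [0.5035 0.2455 0.143 ]
 [0.4575 0.2455 0.143 ]
 [0.4571 0.291  0.143 ]] [[0.5034 0.293  0.143 ]
 [0.506  0.2484 0.143 ]
 [0.4558 0.2463 0.143 ]
 [0.4565 0.293  0.143 ]]
mill (array([0.5323, 0.2126, 0.1534]), np.float64(0.0009804143560049113)) [0.5328 0.2127 0.152 ] [0.5309 0.2123 0.152 ]
bigmill (array([0.3412, 0.1957, 0.1783]), np.float64(0.0016699353194095357))
board fl,fr,~bl [[0.4276 0.3674 0.018 ]
 [0.4406 0.1662 0.018 ]
 [0.5796 0.3777 0.018 ]] yaw -3.7011952769988445
trivet [ 0.5221 -0.272   0.012 ]
trivet [ 0.5259 -0.2684  0.012 ]
tray top [[281, 189], [254, 278], [368, 310], [391, 219]] [[0.6662, 0.0786], [0.5003, 0.12], [0.4495, -0.0853], [0.6157, -0.1258]]
tray scene [[384, 267], [347, 210], [324, 195], [293, 198], [240, 244], [240, 299], [357, 287], [362, 299]] [[0.5027, 0.1526], [0.4404, -0.017], [0.4448, -0.0889], [0.505, -0.1319], [0.6834, -0.1051], [0.7722, 0.0089], [0.5811, 0.1492], [0.5951, 0.1763]]
```

Heights, sizes and the board layout all agree: the slots come out at tin (-32,0), jar (15,62) and mill (15,-62). The decoy mill is 0.178 m high and out of the way. I still need to refine the tin yaw and the trivet centre.

Run:
```python
from h import *
t=cv2.imread("pics/top0.png");s=cv2.imread("pics/scene0.png")
H=cv2.cvtColor(t,cv2.COLOR_BGR2HSV)
print("profile row272",t[272,438:448].tolist(),t[272,494:502].tolist())
# tin lid edges in the top view: subpixel gradient along each side, then line fit on the lid plane
g=cv2.GaussianBlur(t,(0,0),.7).astype(float)[:,:,0]   # blue: lid bluish vs yellow board
def edge(pts):
    w=np.array([onz("top",p,.143)[:2] for p in pts]); c=w.mean(0); v=np.linalg.svd(w-c)[2][0]; return np.degrees(np.arctan2(v[1],v[0]))%180
def vcol(x,y0,y1): k=np.abs(np.diff(g[y0:y1,x]))**2; return (x,y0+.5+(k*np.arange(len(k))).sum()/k.sum())
def hrow(y,x0,x1): k=np.abs(np.diff(g[y,x0:x1]))**2; return (x0+.5+(k*np.arange(len(k))).sum()/k.sum(),y)
print("front edge (y dir)",edge([vcol(x,294,304) for x in range(131,156)]),"left edge (x dir)",edge([hrow(y,122,135) for y in range(272,296)]))
for n,im,box in(("top",t,(430,230,510,310)),("scene",s,(220,150,285,200))):
    k=blobs(im,(0,60,70),(25,255,255),200,box)[0][:,0]
    print(n,k.min(0),k.max(0))
    if n=="top":
        L,R,U,D=[k[f(k[:,a])].mean(0) for a,f in((0,lambda c:c==c.min()),(0,lambda c:c==c.max()),(1,lambda c:c==c.min()),(1,lambda c:c==c.max()))]
        L[0]-=.5;R[0]+=.5;U[1]-=.5;D[1]+=.5
        print("y",onz(n,L,0)[1],onz(n,L,.012)[1],onz(n,R,.012)[1],"x",onz(n,U,.012)[0],onz(n,D,.012)[0],onz(n,D,0)[0])
    e=cv2.fitEllipse(k); print("ell",e,onz(n,e[0],.012))
cv2.imwrite("pics/tv.png",np.hstack([cv2.resize(t[235:310,430:510],None,fx=5,fy=5,interpolation=3),cv2.resize(s[150:200,220:285],(400,375),interpolation=3)]))
print(ctrl.current_eef_rot())
```

```text
profile row272 [[32, 32, 35], [33, 34, 35], [32, 34, 38], [34, 39, 50], [39, 58, 87], [56, 91, 142], [77, 128, 194], [92, 151, 219], [97, 159, 227], [97, 159, 226]] [[91, 148, 213], [91, 146, 213], [89, 142, 207], [75, 118, 176], [49, 70, 104], [32, 35, 43], [31, 31, 33], [30, 31, 33]]
front edge (y dir) 91.33731892824105 left edge (x dir) 5.037376085425535
top [442 244] [498 300]
y -0.22247394910717422 -0.2191088080509347 -0.3230339648465898 x 0.5753921061209698 0.471709690218119 0.4720314487023712
ell ((470.0384521484375, 272.2626037597656), (54.480438232421875, 57.27390670776367), 132.0122528076172) [ 0.5225 -0.2711  0.012 ]
scene [229 160] [271 191]
ell ((250.07373046875, 175.20509338378906), (30.94577407836914, 41.89973831176758), 83.90567016601562) [ 0.5251 -0.2691  0.012 ]
[[-0.9672  0.2539 -0.0004]
 [ 0.2539  0.9672 -0.0011]
 [ 0.0001 -0.0011 -1.    ]]
```

View pics/tv.png

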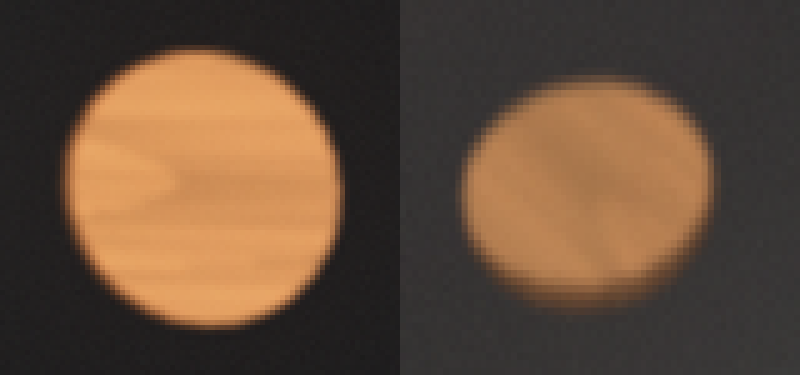

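The trivet's top disc is at about (470,272) in the top view, and the visible side band in the scene view explains the small disagreement; I take its centre as (0.523, -0.2715). The tin yaw is about 1.4°. I'll start with the mill.

```bash
cat >> h.py <<'E'
# tx,ty in tray frame
def R(a):
    a=np.radians(a);y=np.array([np.cos(a),np.sin(a),0]);z=np.array([0,0,-1.]);return np.c_[np.cross(y,z),y,z]
TC=np.array([.558,-.003]);TY=-13.95
def tray(ty): return TC+ty*np.array([-np.sin(np.radians(TY)),np.cos(np.radians(TY))])
def st(m): print(m,"t",round(ctrl.current_t(),1),"tcp",np.array(ctrl.current_tool_pos()),"w",round(91*ctrl.current_grip_width(),1),"F",round(ctrl.current_grasp_force(),1),"q6",round(ctrl.current_q()[5],1),flush=True)
def pick(xy,a,zb,h,lift=.10,up=.25,op=.8):
    """zb support height, h TCP height over the object's underside"""
    ctrl.command_gripper(op)
    ctrl.goto([*xy,max(up,zb+h+.06)],R(a))
    if ctrl.move_l([*xy,zb+h],vel=.12,contact_N=8): st("!! contact on approach"); raise SystemExit
    ctrl.command_gripper(0.0); st("gripped")
    ctrl.move_l([*xy,zb+h+.01],vel=.05); ctrl.move_l([*xy,zb+h+lift],vel=.2); st("lifted")
def place(xy,a,zb,h,lift=.10,up=.25,op=.8):
    ctrl.move_l([*xy,zb+h+lift],vel=.25,ori=R(a))
    ctrl.move_l([*xy,zb+h+.006],vel=.15)
    ctrl.sleep(.2)
    c=ctrl.move_l([*xy,zb+h-.003],vel=.015,contact_N=3); st(f"down contact={c}")
    ctrl.command_gripper(op); ctrl.sleep(.1)
    p=ctrl.current_tool_pos(); ctrl.move_l([p[0],p[1],max(up,zb+h+.06)],vel=.2); st("placed")
MILL=((.5318,.2125),3.7,.083);TIN=((.4803,.2692),1.4,.091);JAR=((.5261,.3403),3.7,.091)
B=.018;F=.004
E
python3 - <<'E'
from h import *
for p,a in((MILL[0],3.7),(TIN[0],1.4),(JAR[0],3.7),(tray(-.065),TY),(tray(.065),TY),((.523,-.2715),90)):
    for o in(0,180):
        for z in(.06,.25):
            q=ctrl.ik([*p,z],R(a+o)); print(p,o,z,None if q is None else np.array(q).round(0))
E
```

```text
(0.5318, 0.2125) 0 0.06 [16. 35. 94. -0. 51. 12.]
(0.5318, 0.2125) 0 0.25 [16. 22. 82. -0. 76. 12.]
(0.5318, 0.2125) 180 0.06 [  16.   35.   94.   -0.   51. -168.]
(0.5318, 0.2125) 180 0.25 [  16.   22.   82.   -0.   76. -168.]
(0.4803, 0.2692) 0 0.06 [23. 34. 97. -0. 49. 22.]
(0.4803, 0.2692) 0 0.25 [23. 20. 85. -0. 75. 22.]
(0.4803, 0.2692) 180 0.06 [  23.   34.   97.   -0.   49. -158.]
(0.4803, 0.2692) 180 0.25 [  23.   20.   85.   -0.   75. -158.]
(0.5261, 0.3403) 0 0.06 [27. 38. 86. -0. 56. 24.]
(0.5261, 0.3403) 0 0.25 [27. 27. 74. -0. 79. 24.]
(0.5261, 0.3403) 180 0.06 [  27.   38.   86.   -0.   56. -156.]
(0.5261, 0.3403) 180 0.25 [  27.   27.   74.   -0.   79. -156.]
[ 0.5423 -0.0661] 0 0.06 [-13.  34.  97.  -0.  49.   1.]
[ 0.5423 -0.0661] 0 0.25 [-13.  20.  85.  -0.  75.   1.]
[ 0.5423 -0.0661] 180 0.06 None
[ 0.5423 -0.0661] 180 0.25 None
[0.5737 0.0601] 0 0.06 [ 0. 35. 93. -0. 52. 14.]
[0.5737 0.0601] 0 0.25 [ 0. 22. 81. -0. 76. 14.]
[0.5737 0.0601] 180 0.06 [   0.   35.   93.   -0.   52. -166.]
[0.5737 0.0601] 180 0.25 [   0.   22.   81.   -0.   76. -166.]
(0.523, -0.2715) 0 0.06 [ -33.   36.   91.   -0.   53. -123.]
(0.523, -0.2715) 0 0.25 [ -33.   24.   79.   -0.   77. -123.]
(0.523, -0.2715) 180 0.06 [-33.  36.  91.  -0.  53.  57.]
(0.523, -0.2715) 180 0.25 [-33.  24.  79.  -0.  77.  57.]
```

Run:
```python
from h import *
p,a,h=MILL; pick(p,a,B,h); place(tray(-.065),TY,F,h)
cv2.imwrite("pics/t1.png",ctrl.read_camera("top"))
```

```text
gripped t 4.5 tcp [0.5319 0.2125 0.1011] w 45.4 F 30.0 q6 12.1
lifted t 5.4 tcp [0.5313 0.2123 0.2   ] w 45.1 F 30.0 q6 12.1
down contact=True t 8.1 tcp [ 0.5426 -0.0662  0.087 ] w 45.4 F 30.0 q6 0.7
placed t 9.8 tcp [ 0.5413 -0.0658  0.249 ] w 73.1 F 0.0 q6 0.7
```

View pics/t1.png

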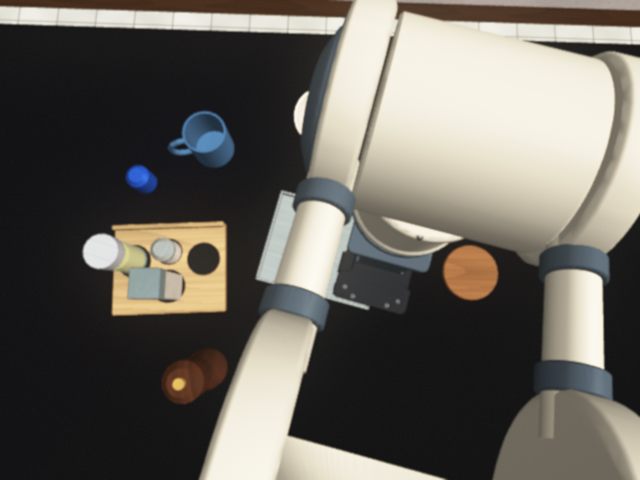

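The mill has left the board (its pad is bare at (203,258)), and the other things are undisturbed. Next the tin, then the jar.

Run:
```python
from h import *
p,a,h=TIN; pick(p,a,B,h); place(tray(0),TY,F,h)
p,a,h=JAR; pick(p,a,B,h); place(tray(.065),TY,F,h)
ctrl.goto([.42,-.3,.35],R(-30))
t=ctrl.read_camera("top");s=ctrl.read_camera("scene")
cv2.imwrite("pics/t2.png",t);cv2.imwrite("pics/s2.png",s)
cv2.imwrite("pics/ts2.png",np.hstack([cv2.resize(t[170:330,100:420],(480,300)),cv2.resize(s[150:350,220:500],(310,300))]))
a=cv2.resize(t[210:330,80:240],(400,300),interpolation=3);b=cv2.resize(s[250:370,340:500],(400,300),interpolation=3)
cv2.imwrite("pics/salt.png",np.hstack([a,b]));st("end")
```

```text
gripped t 13.2 tcp [0.4804 0.2693 0.1092] w 48.1 F 30.0 q6 21.7
lifted t 14.1 tcp [0.4798 0.269  0.2081] w 47.9 F 30.0 q6 21.7
down contact=True t 16.8 tcp [ 0.5585 -0.0031  0.095 ] w 48.1 F 30.0 q6 7.5
placed t 18.4 tcp [ 0.557  -0.0029  0.249 ] w 72.9 F 0.0 q6 7.5
gripped t 21.7 tcp [0.5264 0.3404 0.1093] w 53.4 F 30.0 q6 23.7
lifted t 22.6 tcp [0.5256 0.34   0.2079] w 53.4 F 30.0 q6 23.7
down contact=True t 25.4 tcp [0.5741 0.06   0.0951] w 53.3 F 30.0 q6 14.0
placed t 26.9 tcp [0.5727 0.0601 0.2489] w 72.6 F 0.0 q6 14.0
end t 28.5 tcp [ 0.4205 -0.2992  0.3497] w 72.8 F 0.0 q6 -12.2
```

View pics/ts2.png

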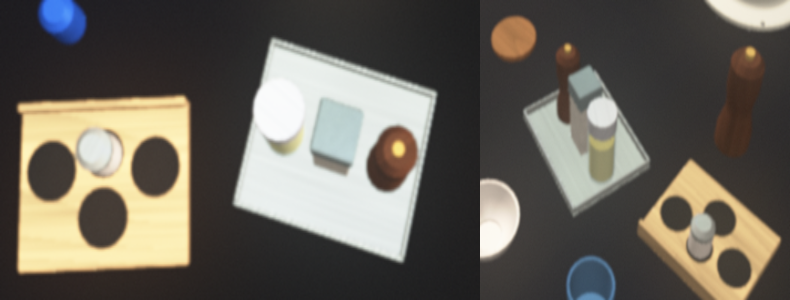

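View pics/salt.png

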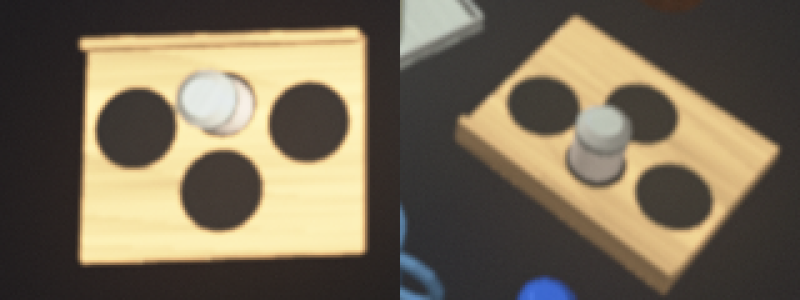

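All three stand upright in the tray: in the two-view crop the jar is at (278,115), the tin at (338,130) and the mill at (392,158). The salt alone remains on the board, its dome at (207,99) in the top crop and (203,130) in the scene crop. I'll measure the salt and check it against the pads.

Run:
```python
from h import *
t=cv2.imread("pics/t2.png")
T=lambda u,v:((u+.5)/2.5-.5+80,(v+.5)/2.5-.5+210);S=lambda u,v:((u+.5)/2.5-.5+340,(v+.5)/2.5-.5+250)
print("salt",tri(S(203,130),T(207,99)),onz("top",T(207,99),.062),onz("scene",S(203,130),.062))
pads=[]
for c in blobs(t,(0,0,0),(180,255,90),300,(114,238,225,308)):
    (x,y),wh,_=cv2.minAreaRect(c)
    if max(wh)<45: w=onz("top",cv2.fitEllipse(c)[0],.018)[:2];pads.append(w);print("pad",w,np.round(wh,1))
```

```text
salt (array([0.5418, 0.2741, 0.0598]), np.float64(0.0013813212738524759)) [0.5419 0.2728 0.062 ] [0.5426 0.2753 0.062 ]
pad [0.4823 0.2725] [29. 30.]
pad [0.5249 0.3375] [29. 30.]
pad [0.533  0.2137] [29.  29.7]
```

Run:
```python
from h import *
pick((.542,.2741),-86.3,B,.009,lift=.17)
place((.523,-.2715),-86.3,.012,.009,lift=.17)
ctrl.goto([.45,.2,.35],R(0))
t=ctrl.read_camera("top");s=ctrl.read_camera("scene");cv2.imwrite("pics/t3.png",t);cv2.imwrite("pics/s3.png",s)
a=cv2.resize(t[225:320,420:520],(400,380),interpolation=3);b=cv2.resize(s[135:215,208:292],(400,380),interpolation=3)
cv2.imwrite("pics/salt3.png",np.hstack([a,b]));st("end")
```

```text
gripped t 33.4 tcp [0.542  0.2741 0.027 ] w 41.4 F 30.0 q6 107.5
lifted t 34.7 tcp [0.5414 0.2739 0.1958] w 41.4 F 30.0 q6 107.5
down contact=True t 39.0 tcp [ 0.523  -0.2715  0.0209] w 41.8 F 30.0 q6 53.1
placed t 41.0 tcp [ 0.5222 -0.271   0.249 ] w 72.8 F 0.0 q6 53.1
end t 42.9 tcp [0.4504 0.1993 0.3497] w 72.8 F 0.0 q6 17.0
```

View pics/salt3.png

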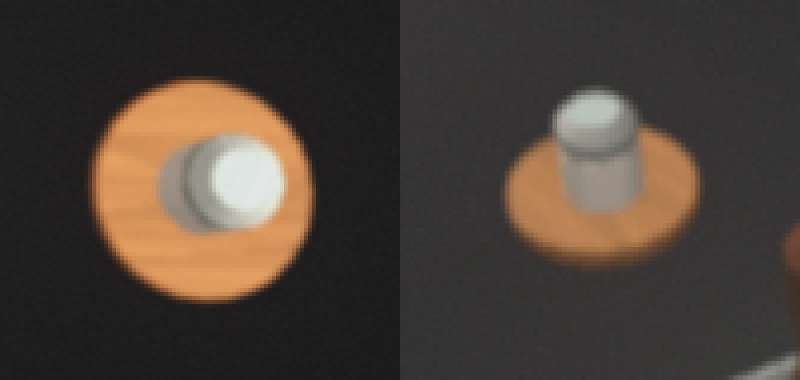

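The salt is upright and central: the gap from its base to the trivet's left edge is about 16 px ≈ 30 mm, against an ideal of 29 mm. Now I'll return the jar, tin and mill.

Run:
```python
from h import *
e=onz("top",(420+236.5/4-.5,225+183.5/4-.5),.056);print("salt dome",e)
for (p,a,h),ty in((JAR,.065),(TIN,0),(MILL,-.065)):
    pick(tray(ty),TY,F,h,lift=.114); place(p,a,B,h)
ctrl.goto([.42,-.3,.35],R(-30));ctrl.sleep(.5)
t=ctrl.read_camera("top");s=ctrl.read_camera("scene");cv2.imwrite("pics/t4.png",t);cv2.imwrite("pics/s4.png",s)
cv2.imwrite("pics/ct4.png",cv2.resize(t[210:330,80:240],None,fx=5,fy=5,interpolation=cv2.INTER_CUBIC))
# shift of the board region between the first picture and now
for n,im,b in(("top",t,(75,212,240,330)),("scene",s,(355,235,500,365))):
    o=cv2.imread(f"pics/{n}0.png")
    for nm,bx in dict(jar=(80,228,128,275),tin=(126,265,166,302),mill=(170,234,206,270)).items() if n=="top" else dict(jar=(443,275,485,315),tin=(425,240,470,272),mill=(385,242,420,275)).items():
        x0,y0,x1,y1=bx;r=cv2.matchTemplate(cv2.resize(im[y0-5:y1+5,x0-5:x1+5],None,fx=5,fy=5,interpolation=3),cv2.resize(o[y0:y1,x0:x1],None,fx=5,fy=5,interpolation=3),cv2.TM_CCOEFF_NORMED)
        _,v,_,l=cv2.minMaxLoc(r);print(n,nm,"shift px",(np.array(l)-25)/5,round(v,3))
st("end")
```

```text
salt dome [ 0.5223 -0.2709  0.056 ]
gripped t 45.8 tcp [0.5739 0.0601 0.0953] w 53.3 F 30.0 q6 14.0
lifted t 46.8 tcp [0.573  0.0601 0.2079] w 53.2 F 30.0 q6 14.0
down contact=True t 49.5 tcp [0.5264 0.3404 0.1091] w 53.0 F 30.0 q6 23.7
placed t 51.0 tcp [0.5251 0.3398 0.2488] w 72.7 F 0.0 q6 23.7
gripped t 54.5 tcp [ 0.5581 -0.003   0.0951] w 47.9 F 30.0 q6 7.5
lifted t 55.5 tcp [ 0.5574 -0.0029  0.208 ] w 48.1 F 30.0 q6 7.5
down contact=True t 58.2 tcp [0.4807 0.2693 0.109 ] w 47.9 F 30.0 q6 21.7
placed t 59.7 tcp [0.4794 0.2688 0.249 ] w 72.8 F 0.0 q6 21.7
gripped t 63.3 tcp [ 0.5425 -0.0661  0.0871] w 45.2 F 30.0 q6 0.7
lifted t 64.3 tcp [ 0.5417 -0.066   0.2   ] w 45.2 F 30.0 q6 0.7
down contact=True t 67.0 tcp [0.5321 0.2126 0.1009] w 44.7 F 30.0 q6 12.1
placed t 68.6 tcp [0.5308 0.2122 0.2489] w 72.9 F 0.0 q6 12.1
top jar shift px [0. 1.] 0.993
top tin shift px [0. 0.] 0.99
top mill shift px [1. 1.] 0.883
scene jar shift px [0. 0.] 0.995
scene tin shift px [0. 0.] 0.998
scene mill shift px [0. 0.] 0.996
end t 71.1 tcp [ 0.42 -0.3   0.35] w 73.0 F 0.0 q6 -12.2
```

View pics/ct4.png

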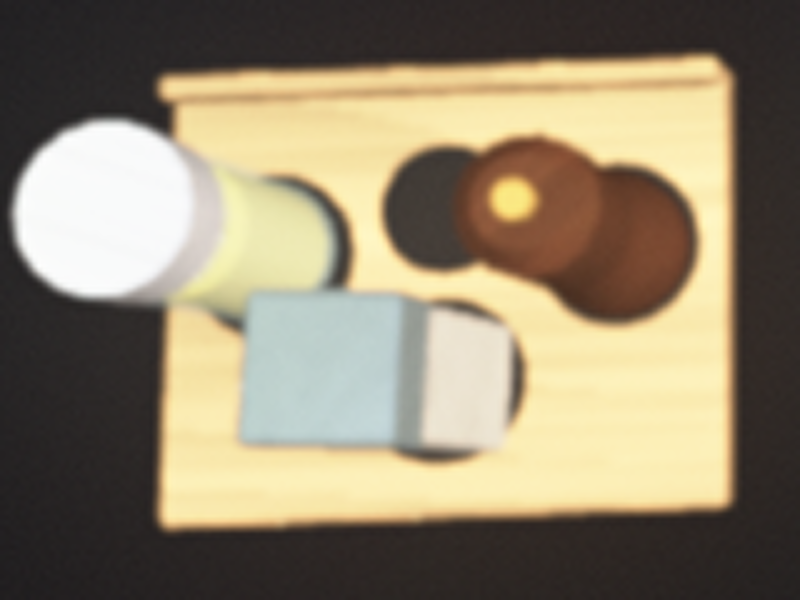

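View pics/s4.png

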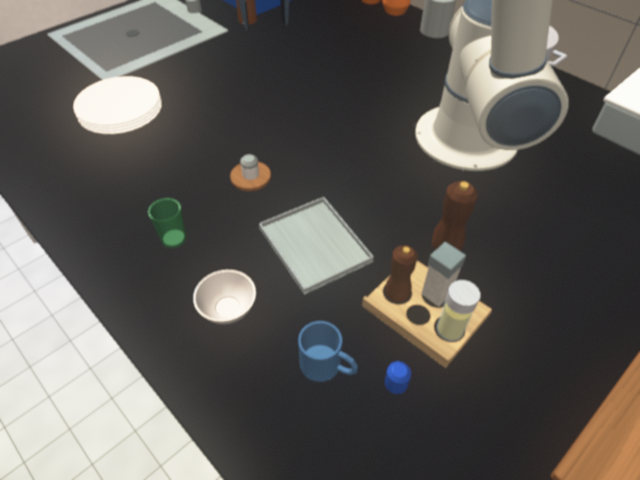

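All three are back to within about 1 mm (pads at their old pixels, mill knob at crop (513,199) against (512,196) before), the salt stands on the trivet, and the bystanders are untouched.

```bash
python3 -c "
from bench import ctrl
print(ctrl.sign_off())"
```

```text
the job is handed in; nothing more can be done
None
```

The job is handed in at about 71 s: the salt shaker stands in the middle of the trivet, the mill, jar and tin are back on the board within about 1 mm of where they started, and the mug, green glass and bowl were left where they stood.

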